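# Gauge the fence gap on the saw table

## Robot

A 7-joint arm with a two-finger parallel gripper is mounted at the origin on the work surface. World frame = base frame: x ahead of the robot, y to its left, z up, the work surface at z = 0. Lengths are in m, angles in degrees, forces in N, time in s.
With the tool pointing down it reaches from about 0.4 to 0.875 m from the base axis. Payload 6.5 kg.
Tool frame: the origin (TCP) lies midway between the tips of the shut fingers; the grasp point (between the pads) lies 19 mm behind it; y points along the fingers, z is the direction in which the jaws open and shut, and the axes are right-handed (so a half turn about y gives the same grasp; the last joint's range is limited). The gripper opens to 85 mm and grips with 20 to 120 N. Pads are 22 mm wide; open, the fingers measure 114 mm over their backs; the gripper's body (76 mm by 85 mm) begins 54 mm behind the grasp point. The pads swing forward as they close: fully open they stand 13 mm farther back than shut.
Start: joints at [-73.923, 30.733, -0.252, 88.115, 0.149, 61.152, -4.079], TCP at [0.221, 0.611, 0.231] pointing down, gripper open.
Joint ranges: [-154.64, 154.64], [-21.42, 123.67], [-72.66, 72.17], [13.99, 137.28], [-74.86, 254.86], [10.95, 109.41], [-158.01, 158.01]. Speed limits (degrees/s): [136.94, 136.94, 180, 180, 180, 180, 180].

## Interface

Orientations are given as a 3x3 rotation matrix whose columns are the frame's x, y, z axes.
In Python, from station import monitor, camera, ctrl gives the robot as it stands. The module is installed in compiled form; this text tells all that it offers.
- The arm moves only by the tool drive_tool, never from a script. Its arguments are lists of equal length, an entry for each row: "fingers": the opening, from 0 (shut) to 1 (fully open); "linear": the shift along the tool's x, y, z as a fraction of full scale, a list of three; "turn": the turn, a rotation vector about the tool's x, y, z as a fraction of full scale, a list of three. A call has 1 to 10 rows; each row shifts and turns the pose as measured when the row begins, along the tool's axes as they then stand; what a row does not reach is not made up. Full scale, the value 1, is 0.04 m for a shift and 0.1 rad for a turn. A row lasts 1/8 s, in which the tool goes at most 62.5 mm and 10.7 degrees, less where a joint would pass 70% of its speed; a pose out of reach is approached as far as the arm can. A call with a number of a shift or a turn outside -1 to 1 is refused whole. A call with a gripper value outside its range is refused whole. The fingers move at their own pace and stop on an object; "grip_force" is the grip in N (left out, the last holds). Time passes only in rows, so rows that do not move let the fingers close. It gives the time, the measured TCP pose, the force and the opening at its end, in the units of the state.
- monitor.get_obs(): the state, without advancing time (a new reading comes with each control period).
- camera(name): name is "scene" or "top" or "wrist"; returns a dict with "frame" (384x512x3 uint8, red, green, blue), "z_map" (384x512 float32, m along the optical axis (not along the pixel's ray), 0 where there is no reading), "fx", "fy", "cx", "cy" (pixels), "xyz" and "attitude" of the camera in the world. Camera axes: x right, y down, z forward; pixel columns grow to the right and rows downward; lengths in m; the calibration is good to about 2 mm. A picture is of the moment at which its call begins.
- ctrl.close_job(): hands the job in, once; it reports no verdict.
The state is a dict: "time_s": time; "qpos": joint angles; "qd": joint speeds; "effort": joint torques, N m; "ee_pos": TCP position; "tool_rot": TCP orientation; "contact_force": force on the tool from outside, world axes, zero at the start; "wrist_torque": the same for the moment, N m; "width": finger opening in m.
Only numpy, scipy, OpenCV 4.12 (cv2) and the standard library are available. Lean on these libraries where they do the work, as an engineer would, in place of code of your own. Each camera call takes 0.05 s, during which the arm holds its last target.

## Task

Find the width of the gap between the stop block and the end of the saw fence with the step gauge: take the gauge from its holder and try its leaves straight down in the gap, one after another from the thinnest up, until one binds and will not enter; lower them slowly and press gently, never with more than 25 N. Then leave the gauge standing upright on the table, let go, with the thickest leaf that does enter fully down in the gap. Leave the other things on the table alone.

Things in the scene. Friction and masses are not known exactly. Their poses are not given: they have to be found in the camera images.
- stop: dark steel stop block, fixed, 16 mm wide (x), 50 long, 28 high, with a 10 mm high foot 18 to 48 mm behind its gap face. Origin: at table level in the middle of the face that bounds the gap (gap tells more); y points across the gap to the fitted fence, z up. That face's top edge has a 3 mm 45-degree chamfer
- gap (a point): the same point as the stop's origin, same axes. The gap runs from here to +y, 16 mm long in x, 28 mm deep to the table, open at the top and both x ends. It is 1.2 mm wider than one of the three thinner leaves (5.2, 8.2 or 11.2 mm, unknown which); the next leaf is 1.8 mm too thick and sticks on the chamfers, foot 25 to 28 mm above the table
- fence_a: one of three look-alike fixed aluminium fence bars, 16 mm wide (x), 28 high, about 110 long (y). The fitted one has its origin 60 mm from the stop's origin along the stop's +y; its -y end (49 to 55 mm from its origin, cut differently on each bar; 3 mm chamfer on top) bounds the gap. The other two are spares, parked 130 and 180 mm to the stop's +x. Origin: underside, on the centre line
- fence_b: one of three look-alike fixed aluminium fence bars, 16 mm wide (x), 28 high, about 110 long (y). The fitted one has its origin 60 mm from the stop's origin along the stop's +y; its -y end (49 to 55 mm from its origin, cut differently on each bar; 3 mm chamfer on top) bounds the gap. The other two are spares, parked 130 and 180 mm to the stop's +x. Origin: underside, on the centre line
- fence_c: one of three look-alike fixed aluminium fence bars, 16 mm wide (x), 28 high, about 110 long (y). The fitted one has its origin 60 mm from the stop's origin along the stop's +y; its -y end (49 to 55 mm from its origin, cut differently on each bar; 3 mm chamfer on top) bounds the gap. The other two are spares, parked 130 and 180 mm to the stop's +x. Origin: underside, on the centre line
- gauge: step gauge, loose, 0.15 to 0.3 kg: wooden handle bar 122 mm long (x), 14 thick (y), from 34 to 76 mm above the leaf feet; four steel leaves under it in a row along x, 32 mm apart, each 20 mm wide (x), feet level, centred on y = 0, thinnest at -x (towards the robot at the start). Origin: middle, at foot level; z up. Starts in the holder. One leaf in the gap, the others clear the fence, all feet on the table
- leaf1 (a point): centre of the foot (lower edge) of the gauge's thinnest leaf, 4 mm thick (y), at x = -48 mm, y = 0, z = 0 of the gauge; same axes as the gauge
- leaf2 (a point): centre of the foot (lower edge) of the gauge's second leaf, 7 mm thick (y), at x = -16 mm, y = 0, z = 0 of the gauge; same axes as the gauge
- leaf3 (a point): centre of the foot (lower edge) of the gauge's third leaf, 10 mm thick (y), at x = 16 mm, y = 0, z = 0 of the gauge; same axes as the gauge
- leaf4 (a point): centre of the foot (lower edge) of the gauge's thickest leaf, 13 mm thick (y), at x = 48 mm, y = 0, z = 0 of the gauge; same axes as the gauge
- holder: fixed plywood holder 140 (x) x 39 (y) mm over its rails on a 6 mm base: two rails 12 mm thick, 28 mm high over the table, 15 mm apart, with the gauge's leaves standing between them on the base (feet 6 mm above the table). Origin: centre of the underside
- letter: bystander, leave where it is: loose plywood letter E lying flat, about 100 x 110 x 20 mm, origin under its middle
- offcut: bystander, leave where it is: loose plywood offcut 30 x 80 x 20 mm, origin under its middle
- pushstick: bystander, leave where it is: loose flat wooden push stick about 205 x 50 x 12 mm, origin under its middle
There are look-alikes about, which are no part of the job. What is shaped like the gauge but blue or turquoise is not meant.

How it is judged (in metres and radians):
On the way, in this order (a step that is already met when the one before it is completed fails the run):
1. the thinnest leaf has been fully down in the gap (x of leaf1 in the frame of stop between -0.009 and 0.009 m and y of leaf1 in the frame of stop between 0 and 0.0112 m and z of leaf1 in the frame of stop between -0.003 and 0.003 m and angle between gauge's own z axis and vertical below 0.08 rad), for 0.1 s.
2. the second leaf has been tried: fully down in the gap, or pressed lightly (over 2 N) on the gap's mouth where it is too thick (((horizontal distance between fence_a and stop below 0.075 m and (x of leaf2 in the frame of stop between -0.012 and 0.012 m and y of leaf2 in the frame of stop between -0.0014 and 0.0066 m and z of leaf2 in the frame of stop between 0.02 and 0.032 m and (contact force between gauge and fence_a above 2 N or contact force between gauge and stop above 2 N))) or (horizontal distance between fence_b and stop below 0.075 m and (x of leaf2 in the frame of stop between -0.009 and 0.009 m and y of leaf2 in the frame of stop between 0 and 0.0112 m and z of leaf2 in the frame of stop between -0.003 and 0.003 m and angle between gauge's own z axis and vertical below 0.08 rad)) or (horizontal distance between fence_c and stop below 0.075 m and (x of leaf2 in the frame of stop between -0.009 and 0.009 m and y of leaf2 in the frame of stop between 0 and 0.0112 m and z of leaf2 in the frame of stop between -0.003 and 0.003 m and angle between gauge's own z axis and vertical below 0.08 rad)))), for 0.1 s.
3. the first leaf that is too thick has been pressed lightly (over 2 N) on the gap's mouth; if that was the second leaf, the thinnest is down in the gap again (((horizontal distance between fence_a and stop below 0.075 m and (x of leaf1 in the frame of stop between -0.009 and 0.009 m and y of leaf1 in the frame of stop between 0 and 0.0112 m and z of leaf1 in the frame of stop between -0.003 and 0.003 m and angle between gauge's own z axis and vertical below 0.08 rad)) or (horizontal distance between fence_b and stop below 0.075 m and (x of leaf3 in the frame of stop between -0.012 and 0.012 m and y of leaf3 in the frame of stop between 0.0001 and 0.0081 m and z of leaf3 in the frame of stop between 0.02 and 0.032 m and (contact force between gauge and fence_b above 2 N or contact force between gauge and stop above 2 N))) or (horizontal distance between fence_c and stop below 0.075 m and (x of leaf4 in the frame of stop between -0.012 and 0.012 m and y of leaf4 in the frame of stop between 0.0016 and 0.0096 m and z of leaf4 in the frame of stop between 0.02 and 0.032 m and (contact force between gauge and fence_c above 2 N or contact force between gauge and stop above 2 N))))), for 0.1 s.
At the end, for the whole second after the job is handed in: the thickest leaf that enters is in the gap, its foot within 3 mm of the table and its middle within 9 mm of the fence's centre line, the gauge upright within 0.08 rad, let go and at rest (((horizontal distance between fence_a and stop below 0.075 m and (x of leaf1 in the frame of stop between -0.009 and 0.009 m and y of leaf1 in the frame of stop between 0 and 0.0112 m and z of leaf1 in the frame of stop between -0.003 and 0.003 m and angle between gauge's own z axis and vertical below 0.08 rad)) or (horizontal distance between fence_b and stop below 0.075 m and (x of leaf2 in the frame of stop between -0.009 and 0.009 m and y of leaf2 in the frame of stop between 0 and 0.0112 m and z of leaf2 in the frame of stop between -0.003 and 0.003 m and angle between gauge's own z axis and vertical below 0.08 rad)) or (horizontal distance between fence_c and stop below 0.075 m and (x of leaf3 in the frame of stop between -0.009 and 0.009 m and y of leaf3 in the frame of stop between 0 and 0.0112 m and z of leaf3 in the frame of stop between -0.003 and 0.003 m and angle between gauge's own z axis and vertical below 0.08 rad))) and linear speed of gauge below 0.01 m/s); the robot touches nothing.
It fails at once if the gauge is pressed against the stop or the fence with more than 25 N (contact force between gauge and stop above 25 N or contact force between gauge and fence_a above 25 N or contact force between gauge and fence_b above 25 N or contact force between gauge and fence_c above 25 N).
It fails at once if a bystander (letter, offcut, push stick) is moved more than 15 mm (distance of any of letter, offcut, pushstick from where it was at the start of the episode above 0.015 m).
It also fails if it takes over 70 s, if anything falls off the work surface, if the arm or the gripper's body presses on something with over 40 N, if the wrist force passes 120 N, or if a joint passes its speed limit or range.

## Working session

There is one attempt and no reset: what is moved stays moved. The work goes in short steps, Python scripts to look and compute and a tool call to move; the robot and the scene stay as the last step left them, time stands still between calls to the robot, and variables do not carry over. Pictures are saved under pics/ and viewed, and the job is handed in when it is done.

Besides the shell and the picture viewer there is one more tool, called after "Request:" by a JSON object that holds its "api" and its "payload". drive_tool: Moves the arm, as the interface text tells. Its arguments: {"type":"object","properties":{"fingers":{"type":"array"},"linear":{"type":"array"},"turn":{"type":"array"},"grip_force":{"type":"number"}},"required":["fingers","linear","turn"]}

```bash
mkdir -p pics; cat > h.py <<'E'
import numpy as np, cv2
from station import monitor, camera, ctrl
def snap(n,f):
    c=camera(n); cv2.imwrite('pics/'+f+'.png',c['frame'][:,:,::-1]); np.savez('pics/'+f+'.npz',**c); return c
def world(c,u,v,z=None):
    R=np.array(c['attitude']);
    if R.shape!=(3,3): print(R)
    d=R@np.array([(u-c['cx'])/c['fx'],(v-c['cy'])/c['fy'],1.]); o=np.array(c['xyz'])
    return o+d*((z-o[2])/d[2])
def cloud(c):
    v,u=np.mgrid[0:c['z_map'].shape[0],0:c['z_map'].shape[1]]; z=c['z_map']
    P=np.stack([(u-c['cx'])/c['fx']*z,(v-c['cy'])/c['fy']*z,z],-1)
    return P@np.array(c['attitude']).T+np.array(c['xyz'])
E
python3 - <<'E'
from h import *
for n in ['scene','top','wrist']:
    c=snap(n,n+'0'); print(n,c['fx'],c['cx'],c['cy'],c['xyz'],np.round(c['attitude'],3).tolist())
o=monitor.get_obs(); print(o)
E
```

```text
scene 395.9287244477239 250.66628260268385 190.0865535479668 [ 1.25571012 -0.49620789  0.86999582] [[0.537, 0.588, -0.605], [0.844, -0.381, 0.379], [-0.008, -0.714, -0.7]]
top 393.81234574997086 261.0414732957426 193.9704024112013 [ 0.47282548 -0.05998156  1.13605637] [[-0.01, -0.995, 0.102], [-1.0, 0.011, 0.006], [-0.007, -0.102, -0.995]]
wrist 306.18548916675013 254.24891414234125 188.20833553851523 [0.15662624 0.63356249 0.37325237] [[0.341, 0.904, 0.257], [0.94, -0.328, -0.093], [-0.0, 0.273, -0.962]]
{'time_s': 0.15, 'qpos': array([-73.92290305,  30.76950304,  -0.25496582,  88.15776076,
         0.14996019,  61.15231298,  -4.07875242]), 'qd': array([-0.09167981, -0.1117067 ,  0.01980428, -0.15435225,  0.09134093,
       -0.07971995,  0.03414633]), 'effort': array([ 1.12727485e-03, -5.83787227e+01,  1.04948368e+00, -2.59348655e+01,
        1.24640577e-02,  6.55298456e-03, -1.14007747e-05]), 'ee_pos': array([0.2207663 , 0.61083587, 0.23059144]), 'tool_rot': array([[ 9.40500407e-01, -3.62577212e-04,  3.39792368e-01],
       [-3.39792543e-01, -1.33479711e-03,  9.40499466e-01],
       [ 1.12550194e-04, -9.99999043e-01, -1.37857825e-03]]), 'contact_force': array([-0.20473968, -0.31797398,  0.75056703]), 'wrist_torque': array([-0.0120613 , -0.02191066,  0.00712098]), 'width': 0.08578330332418475}
```

View pics/scene0.png

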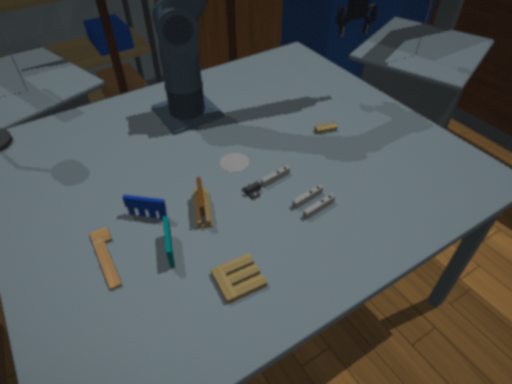

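View pics/top0.png

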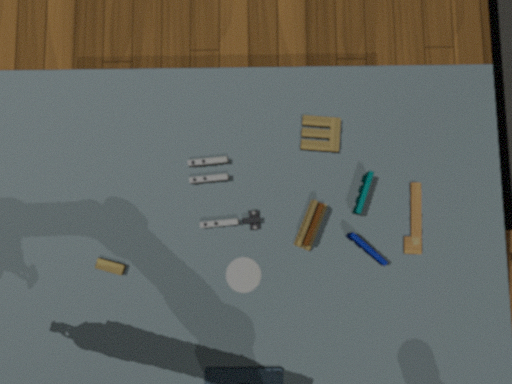

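```bash
python3 - <<'E'
import cv2
a=cv2.imread('pics/top0.png'); cv2.imwrite('pics/top0c.png',cv2.resize(a[100:300,0:512][:, 190:470],None,fx=2.8,fy=2.8,interpolation=cv2.INTER_CUBIC))
E
```

```text
(no output)
```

View pics/top0c.png

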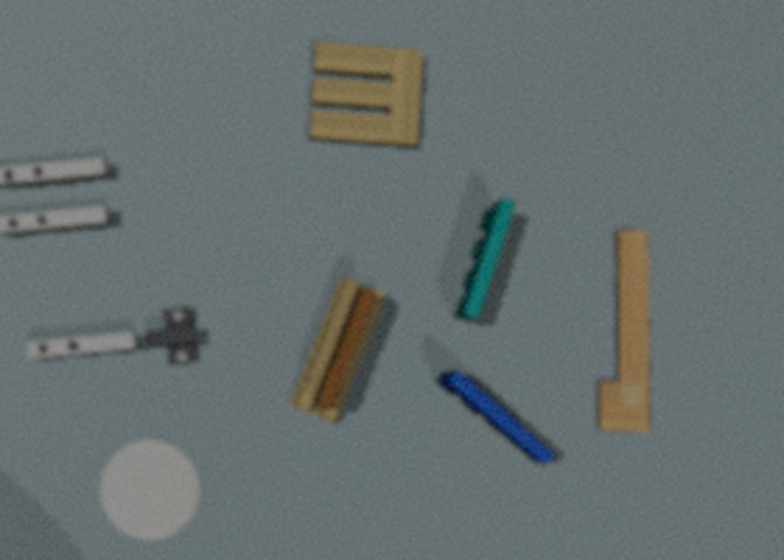

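```bash
python3 - <<'E'
from h import *
c=dict(np.load('pics/top0.npz'))
P=cloud(c)
for u,v in [(240,222),(220,223),(255,213),(255,226),(312,222),(320,226),(304,222),(350,350),(200,162),(320,130)]:
    print(u,v,np.round(P[v,u],4))
# heights map in gauge region
np.set_printoptions(linewidth=250)
print(np.round(P[195:255:3,290:330:2,2]*1000).astype(int))
a=cv2.imread('pics/scene0.png'); cv2.imwrite('pics/scene0c.png',cv2.resize(a[150:240,170:350],None,fx=4.4,fy=4.4,interpolation=cv2.INTER_CUBIC))
E
```

```text
240 222 [5.086e-01 8.000e-03 1.000e-04]
220 223 [0.5055 0.0628 0.0257]
255 213 [ 0.5333 -0.0357  0.0132]
255 226 [ 0.4962 -0.0355  0.0197]
312 222 [ 0.504  -0.189   0.0826]
320 226 [ 0.4947 -0.222  -0.001 ]
304 222 [ 0.5065 -0.1757  0.005 ]
350 350 [ 0.1494 -0.2969 -0.0018]
200 162 [0.6801 0.1199 0.0269]
320 130 [ 0.772  -0.2265  0.0172]
[[  -4   -2    0   -1    0   -2    3    3    3    2   -1    1    1    5    3    2    1   -1    2    0]
 [   1   -2    0    2    2    4    2    1    2    3    1   -3   -1   -2    0    0    2    6    1    2]
 [   1    2   -2   -8    2   -1    4   -3    0    3   -2    5   25   26   -4   -1    2   -1    4    1]
 [  -2   -5    1    2    2   -1   -2    2    4   -1   10   31   27   30   62   82   80   81   31    1]
 [  -2    3    2    2    0    2    0   -2    4    5    8   28   25   36   79   81   82   28    8    0]
 [  -1   -1   -3   -1    1    0   -2    1    4    3   30   27   28   72   77   78   81   30   -2   -2]
 [1136   -1    1   -1    4    3   -1    2    5   16   32   27   49   83   85   78   29    7    0   -2]
 [  -3   -1   -4   -3   -2    0   -1   
[... 600 characters left out ...]
    5   25   26   25   56   82   83   83   28    9   -1   -1   -1   -3    3    1]
 [   0    1    1    2    6   28   27   10   81   84   80   27   10   -3    1    3    3    3    1   -1]
 [   1    2    2    6   30   30   27   65   82   81   80   26    2    2   -1    1   -1    0   -3   -2]
 [  -3    4    5   16   25   26    8   79   82   82   25   14   -2    1   -1    2    2    2    3    1]
 [   2    0    1   -1    0    2    4    6   27   27   30    1    1   -1   -1   -1    3    1   -1    2]
 [  -3    4    1    2    1    2   -1   -1   20   27    8   -5    0   -4   -6    2   -2   -2    2    1]
 [   2    5   -3   -1    1    1    6    2    1    3    0    0   -2   -2    1    0    1    2    2    0]]
```

View pics/scene0c.png

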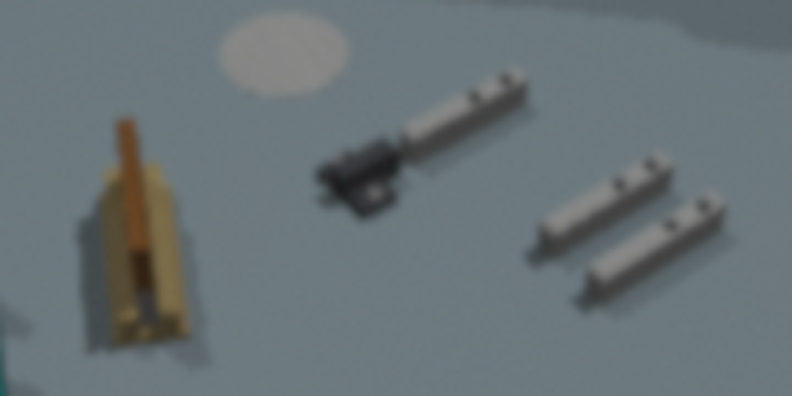

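The top view shows three gauge shapes: the brown handle in the plywood holder at (312,225), a blue one at (368,248) and a turquoise one at (363,192). The brown one in the holder is the one meant, and the scene crop confirms it: brown bar, steel leaves between plywood rails. The stop is at (255,220), with the fitted fence at (220,223). The spares are at (208,160) and (209,179), on the stop's +x side. I'll move the wrist camera over the gap first.

Request:
{"api": "drive_tool", "payload": {"fingers": [1, 1, 1, 1, 1, 1, 1, 1, 1, 1], "linear": [[0.85, 0, -0.89], [0.85, 0, -0.89], [0.85, 0, -0.89], [0.85, 0, -0.89], [0.85, 0, -0.89], [0.85, 0.1, -0.89], [0.85, 0.1, -0.89], [0.85, 0.1, -0.89], [0.85, 0.1, -0.89], [0.85, 0.1, -0.89]], "turn": [[0, 0, 0], [0, 0, 0], [0, 0, 0], [0, 0, 0], [0, 0, 0], [0, 0, 0], [0, 0, 0], [0, 0, 0], [0, 0, 0], [0, 0, 0]]}}

```text
time_s: 1.4
ee_pos: [0.4234, 0.1498, 0.2087]
tool_rot: [[0.943, -0.001, 0.333], [-0.333, -0.0, 0.943], [-0.001, -1.0, -0.0]]
contact_force: [0.4, 0.8, -0.6]
width: 0.0853
```

Request:
{"api": "drive_tool", "payload": {"fingers": [1, 1, 1, 1, 1], "linear": [[0.85, 0.25, -0.89], [0.85, 0.25, -0.89], [0.85, 0.25, -0.89], [0.7, 0.25, -0.8], [0, 0, 0]], "turn": [[0, 0, 0], [0, 0, 0], [0, 0, 0], [0, 0, 0], [0, 0, 0]]}}

```text
time_s: 2.02
ee_pos: [0.5024, -0.0342, 0.1674]
tool_rot: [[0.941, 0.001, 0.338], [-0.338, -0.001, 0.941], [0.001, -1.0, -0.001]]
contact_force: [0.3, 0.0, 0.2]
width: 0.0854
```

```bash
python3 - <<'E'
from h import *
c=snap('wrist','w1'); o=monitor.get_obs(); print(o['time_s'],o['ee_pos'],o['tool_rot'].round(4).tolist(),c['xyz'],np.round(c['attitude'],4).tolist())
a=cv2.imread('pics/w1.png'); cv2.imwrite('pics/w1b.png',cv2.resize(a,None,fx=1.56,fy=1.56,interpolation=cv2.INTER_CUBIC))
E
```

```text
2.075 [ 0.50210351 -0.0320781   0.16759265] [[0.942, 0.0005, 0.3357], [-0.3357, 0.0001, 0.942], [0.0004, -1.0, 0.0002]] [ 0.43807005 -0.01160339  0.31011216] [[0.3391, 0.9047, 0.2578], [0.9408, -0.3262, -0.0925], [0.0004, 0.2739, -0.9617]]
```

View pics/w1b.png

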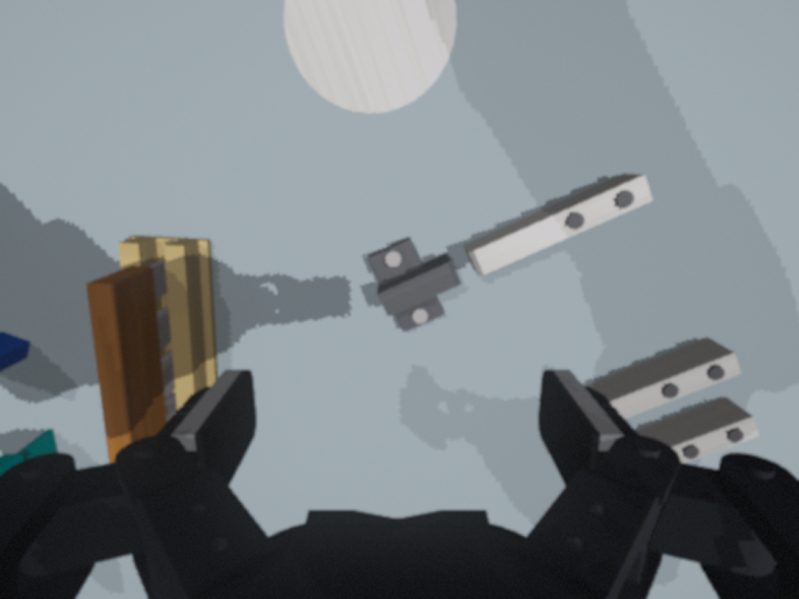

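The wrist view (1.56x) shows the stop body at (415,285), with the gap at its right end near (462,260). The fitted fence runs from there to (650,190), and the brown gauge in its holder is at lower left (130,370). Next I'll measure the edges of the stop and fence.

```bash
python3 - <<'E'
from h import *
a=cv2.imread('pics/w1.png')
r=a[100:220,220:430]; 
r=cv2.convertScaleAbs(r,alpha=1.0); cv2.imwrite('pics/w1c.png',cv2.resize(r,None,fx=3.8,fy=3.8,interpolation=cv2.INTER_CUBIC))
E
```

```text
(no output)
```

View pics/w1c.png

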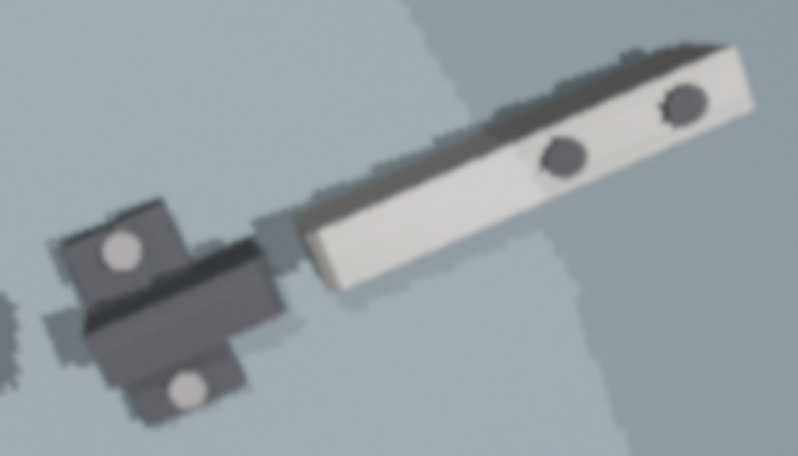

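```bash
cat >> h.py <<'E'
def proj(c,p):
    q=np.array(c['attitude']).T@(np.atleast_2d(p)-np.array(c['xyz'])).T
    return np.stack([c['fx']*q[0]/q[2]+c['cx'],c['fy']*q[1]/q[2]+c['cy']],-1)
def big(m):
    n,l,s,_=cv2.connectedComponentsWithStats(m.astype(np.uint8)); return l==1+np.argmax(s[1:,4])
E
python3 - <<'E'
from h import *
c=dict(np.load('pics/w1.npz')); f=c['frame'].astype(int)
hsv=cv2.cvtColor(c['frame'],cv2.COLOR_RGB2HSV)
g=f.sum(2)/3
roi=np.zeros(g.shape,bool); roi[100:200,295:425]=1
print(f[165,310],f[150,340],f[130,380],f[170,300],f[120,300],f[190,260],f[120,410],f[200,300])
m=roi&((f[...,0]-f[...,2])>-12)&(g>130)
m=big(m); m=cv2.morphologyEx(m.astype(np.uint8),cv2.MORPH_CLOSE,np.ones((9,9)))
cnt=max(cv2.findContours(m,0,2)[0],key=len)
W=np.array([world(c,u,v,0.028)[:2] for u,v in cnt[:,0,:]]).astype(np.float32)
r=cv2.minAreaRect(W*1000); print(r); print(cv2.boxPoints(r).round(1).tolist())
vis=c['frame'][:,:,::-1].copy(); cv2.drawContours(vis,[cnt],-1,(0,0,255),1)
# robust side line fit: interior centre line
ys,xs=np.nonzero(m); Pm=np.array([world(c,u,v,0.028)[:2] for u,v in zip(xs,ys)])
mu=Pm.mean(0); ev=np.linalg.eigh(np.cov((Pm-mu).T))[1][:,1]; ev*=np.sign(ev[1]); 
print('centre',mu,'yaw',np.degrees(np.arctan2(-ev[0],ev[1])))
xa=np.array([ev[1],-ev[0]])
q=(Pm-mu)@np.array([xa,ev]).T; print('ext',np.percentile(q,[0.5,99.5],axis=0))
# stop dark
roi2=np.zeros(g.shape,bool); roi2[140:225,220:300]=1
d=roi2&(g<115); d=big(d); vis[d]=(0,255,0)
# profile along axis
end=q[:,1].min()
for zz in (0.028,0.025):
  out=[]
  for s in np.arange(-0.075,0.012,0.001):
    v=[]
    for t in np.arange(-0.005,0.0051,0.001):
        p=np.append(mu+ev*(end+s)+xa*t,zz); uv=proj(c,p)[0]
        v.append(cv2.getRectSubPix(g.astype(np.float32),(1,1),tuple(uv.astype(float)))[0,0])
    out.append(np.mean(v))
  print(zz,np.round(out).astype(int).tolist())
cv2.imwrite('pics/w1d.png',cv2.resize(vis[100:220,220:430],None,fx=3.8,fy=3.8))
E
```

```text
[202 200 198] [206 205 205] [200 197 195] [158 170 176] [160 172 178] [ 97  99 103] [203 201 199] [160 172 178]
((507.5343933105469, 65.50376892089844), (17.736045837402344, 109.92678833007812), 4.897811412811279)
[[494.0, 119.5], [503.3999938964844, 10.0], [521.0999755859375, 11.5], [511.70001220703125, 121.0]]
centre [0.50726262 0.06694336] yaw 4.992274191323168
ext [[-0.00859908 -0.05517821]
 [ 0.00871501  0.05293077]]
0.028 [170, 170, 170, 170, 169, 168, 164, 159, 157, 155, 151, 147, 145, 142, 129, 110, 101, 100, 99, 100, 99, 100, 99, 100, 100, 100, 99, 100, 100, 100, 100, 100, 100, 100, 100, 100, 99, 100, 100, 100, 100, 100, 100, 100, 100, 100, 100, 100, 100, 101, 101, 101, 101, 101, 101, 101, 101, 101, 101, 102, 100, 98, 95, 100, 117, 134, 143, 148, 150, 149, 150, 154, 156, 149, 132, 123, 134, 145, 165, 189, 198, 199, 200, 200, 200, 200, 200]
0.025 [170, 170, 170, 170, 169, 165, 159, 154, 153, 149, 145, 142, 140, 134, 118, 104, 100, 100, 99, 100, 99, 100, 100, 100, 100, 100, 99, 100, 99, 100, 100, 100, 100, 100, 100, 100, 100, 100, 100, 100, 100, 100, 100, 100, 100, 100, 100, 100, 100, 101, 101, 101, 101, 101, 101, 101, 101, 101, 101, 102, 101, 98, 95, 99, 114, 130, 139, 144, 146, 145, 146, 150, 152, 147, 131, 119, 131, 143, 160, 185, 197, 199, 200, 200, 200, 200, 200]
```

View pics/w1d.png

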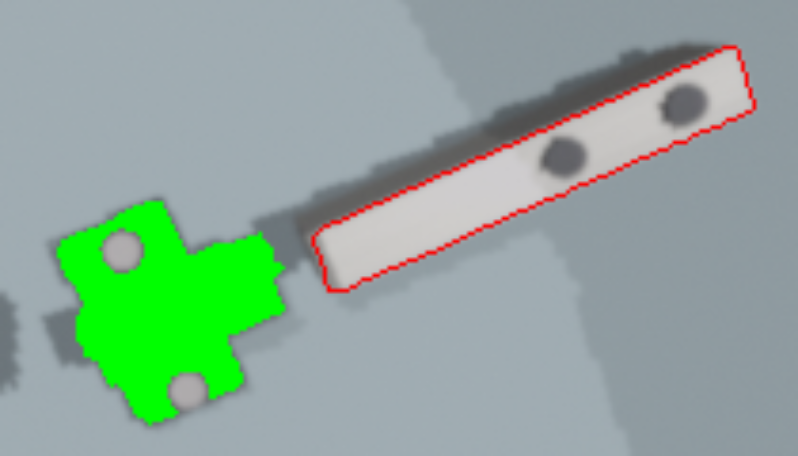

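```bash
python3 - <<'E'
from h import *
c=dict(np.load('pics/top0.npz')); f=c['frame'].astype(int)
P=cloud(c)
hsv=cv2.cvtColor(c['frame'],cv2.COLOR_RGB2HSV)
print(f[222,312],f[225,316],f[222,304])
m=(f[...,0]-f[...,2]>45)&(f[...,0]<150); m[:,:285]=0;m[:,340:]=0;m[:190]=0;m[260:]=0
m2=big((P[...,2]>0.06)&(np.hypot(P[...,0]-.5,P[...,1]+.19)<0.09))
for mm in (m,m2):
    ys,xs=np.nonzero(mm); W=np.array([world(c,u,v,0.082)[:2] for u,v in zip(xs,ys)]).astype(np.float32)
    print(len(xs),cv2.minAreaRect(W*1000), W.mean(0))
# fence in top view
g=f.sum(2)/3; w=(g>150); w[:,:195]=0; w[:,240:]=0; w[:212]=0; w[233:]=0
ys,xs=np.nonzero(w); W=np.array([world(c,u,v,0.028)[:2] for u,v in zip(xs,ys)]).astype(np.float32); print(cv2.minAreaRect(W*1000),W.mean(0))
e=np.array([-0.087,0.9962]); print('gap wrist est', np.array([.50726,.06694])+e*(-.0557-.0052))
E
```

```text
[78 45  9] [88 67 39] [104  93  63]
394 ((498.5886535644531, -182.7667999267578), (37.80294418334961, 126.337646484375), 69.75689697265625) [ 0.49568322 -0.18470442]
274 ((500.72454833984375, -193.28680419921875), (15.904550552368164, 121.71551513671875), 67.22488403320312) [ 0.5002534  -0.19315428]Traceback (most recent call last):
  File "<stdin>", line 13, in <module>
cv2.error: OpenCV(4.12.0) /io/opencv/modules/imgproc/src/convhull.cpp:143: error: (-215:Assertion failed) total >= 0 && (depth == CV_32F || depth == CV_32S) in function 'convexHull'
```

Request:
{"api": "drive_tool", "payload": {"fingers": [1, 1, 1, 1, 1], "linear": [[0.33, 0, -0.95], [0.33, 0, -0.95], [0.33, 0, -0.95], [0.33, 0, -0.95], [0, 0, 0]], "turn": [[0, 0.14, 0], [0, 0.14, 0], [0, 0.14, 0], [0, 0.14, 0], [0, 0, 0]]}}

```text
time_s: 2.7
ee_pos: [0.4989, -0.1881, 0.1679]
tool_rot: [[0.926, 0.001, 0.378], [-0.378, 0.005, 0.926], [-0.001, -1.0, 0.005]]
contact_force: [-0.3, -0.6, 1.2]
width: 0.0854
```

```bash
python3 - <<'E'
from h import *
c=snap('wrist','w2'); o=monitor.get_obs(); print(o['time_s'],o['ee_pos'],o['tool_rot'].round(4).tolist())
a=cv2.imread('pics/w2.png'); cv2.imwrite('pics/w2b.png',cv2.resize(a,None,fx=1.56,fy=1.56,interpolation=cv2.INTER_CUBIC))
P=cloud(c)
m=big((P[...,2]>0.07)&(P[...,2]<0.095)&(np.hypot(P[...,0]-.5,P[...,1]+.19)<0.08)); f=c['frame'].astype(int)
m&=(f[...,0]-f[...,2]>30)
ys,xs=np.nonzero(m); W=np.array([world(c,u,v,0.082)[:2] for u,v in zip(xs,ys)]).astype(np.float32)
print(len(xs),cv2.minAreaRect(W*1000), W.mean(0), xs.min(),xs.max(),ys.min(),ys.max())
E
```

```text
2.75 [ 0.4992393  -0.18560825  0.16767722] [[0.9271, 0.0008, 0.3748], [-0.3748, 0.0062, 0.9271], [-0.0016, -1.0, 0.0061]]
2608 ((499.25909423828125, -193.3315887451172), (13.826292037963867, 120.34796142578125), 67.60591125488281) [ 0.4951257 -0.1917132] 239 257 116 264
```

View pics/w2b.png

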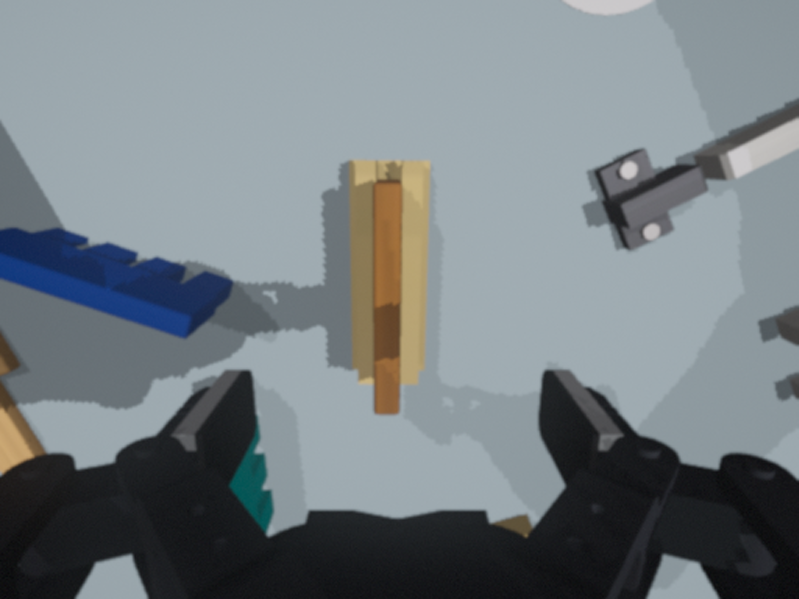

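The enlarged wrist view shows the brown-handled gauge at (388,300), standing in the plywood holder midway between the open fingers. The blue decoy is at (110,280) and the turquoise one at (250,480). The brown one is the target, at about (0.499, −0.193) with yaw −22.4°. I'll descend with the fingers half open.

Request:
{"api": "drive_tool", "payload": {"fingers": [0.55, 0.55, 0.55, 0.55, 0.55, 0.55, 0.55], "linear": [[0.07, 0, -0.18], [0, 0.5, 0], [0, 0.75, 0], [0, 0.75, 0], [0, 0.6, 0], [0, 0.3, 0], [0, 0, 0]], "turn": [[-0.05, 0.05, 0], [0, 0, 0], [0, 0, 0], [0, 0, 0], [0, 0, 0], [0, 0, 0], [0, 0, 0]]}}

```text
time_s: 3.62
ee_pos: [0.5031, -0.1826, 0.0495]
tool_rot: [[0.931, 0.002, 0.365], [-0.365, 0.005, 0.931], [-0.0, -1.0, 0.006]]
contact_force: [-0.4, 0.4, 0.3]
width: 0.0473
```

```bash
python3 - <<'E'
from h import *
c=snap('wrist','w3'); o=monitor.get_obs(); print(o['time_s'],o['ee_pos'],o['tool_rot'].round(4).tolist(),o['width'])
a=cv2.imread('pics/w3.png'); cv2.imwrite('pics/w3b.png',cv2.resize(a,None,fx=1.56,fy=1.56,interpolation=cv2.INTER_CUBIC))
f=c['frame'].astype(int); P=cloud(c)
m=(P[...,2]>0.07)&(P[...,2]<0.095)&(np.hypot(P[...,0]-.5,P[...,1]+.19)<0.08)&(f[...,0]-f[...,2]>30); m=big(m)
ys,xs=np.nonzero(m); W=np.array([world(c,u,v,0.082)[:2] for u,v in zip(xs,ys)]).astype(np.float32)
print(len(xs),cv2.minAreaRect(W*1000), W.mean(0), xs.min(),xs.max(),ys.min(),ys.max())
E
```

```text
3.675 [ 0.50352297 -0.18270308  0.05008602] [[0.9311, 0.0028, 0.3647], [-0.3647, 0.0052, 0.9311], [0.0007, -1.0, 0.0058]] 0.04695177620567488
7256 ((483.0652160644531, -186.67318725585938), (13.962506294250488, 86.57274627685547), 67.1761703491211) [ 0.47899556 -0.18496543] 208 247 124 329
```

View pics/w3b.png

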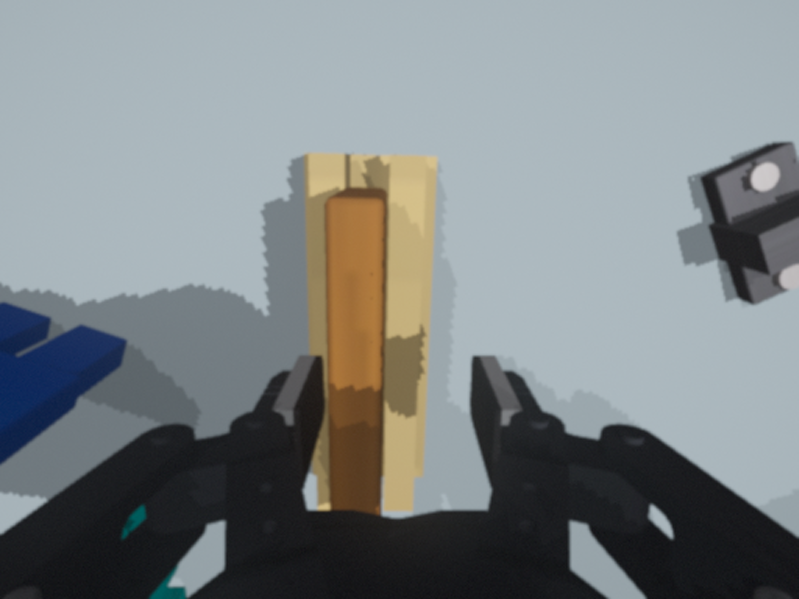

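The handle at (355,350) sits left of the jaw centre at (398,400), because the arm drifted about 11 mm to +y. I'll correct that before closing.

Request:
{"api": "drive_tool", "payload": {"fingers": [0.55, 0.55, 0.55, 0.55], "linear": [[0, 0.02, -0.16], [0, 0.02, -0.14], [0, 0, 0], [0, 0, 0]], "turn": [[-0.05, 0.1, 0], [-0.05, 0.1, 0], [0, 0, 0], [0, 0, 0]]}}

```text
time_s: 4.18
ee_pos: [0.5004, -0.1955, 0.0508]
tool_rot: [[0.923, 0.003, 0.385], [-0.385, -0.006, 0.923], [0.005, -1.0, -0.005]]
contact_force: [-0.6, 0.5, -0.9]
width: 0.0473
```

Request:
{"api": "drive_tool", "payload": {"fingers": [0.55, 0.55, 0.55], "linear": [[0, 0.06, 0.03], [0, 0, 0], [0, 0, 0]], "turn": [[0.04, 0, 0.05], [0, 0, 0], [0, 0, 0]]}}

```text
time_s: 4.55
ee_pos: [0.501, -0.1941, 0.0482]
tool_rot: [[0.923, -0.0, 0.385], [-0.385, 0.0, 0.923], [-0.0, -1.0, 0.0]]
contact_force: [-0.0, -0.0, -0.3]
width: 0.047
```

```bash
python3 - <<'E'
from h import *
o=monitor.get_obs(); print(o['time_s'],o['ee_pos'],o['tool_rot'].round(4).tolist(),o['width'],o['qd'].round(2),o['contact_force'])
E
```

```text
4.55 [ 0.50100567 -0.19413001  0.04824139] [[0.923, -0.0004, 0.3848], [-0.3848, 0.0002, 0.923], [-0.0004, -1.0, 0.0]] 0.046995674235966116 [ 0.05  0.23 -0.11 -0.03 -0.2  -0.04  0.15] [-0.02771366 -0.01704339 -0.28946042]
```

Request:
{"api": "drive_tool", "payload": {"fingers": [0, 0, 0, 0, 0, 0], "linear": [[0, 0, 0], [0, 0, 0], [0, 0, 0], [0, 0, 0], [0, 0, 0], [0, 0, 0]], "turn": [[0, 0, 0], [0, 0, 0], [0, 0, 0], [0, 0, 0], [0, 0, 0], [0, 0, 0]], "grip_force": 100}}

```text
time_s: 5.3
ee_pos: [0.5011, -0.1941, 0.0484]
tool_rot: [[0.923, -0.0, 0.385], [-0.385, 0.0, 0.923], [-0.0, -1.0, 0.0]]
contact_force: [-0.1, 0.1, 0.7]
width: 0.0127
```

```bash
python3 - <<'E'
from h import *
c=snap('wrist','w4'); o=monitor.get_obs(); print(o['time_s'],o['ee_pos'],o['tool_rot'].round(4).tolist(),o['width'],o['contact_force'])
a=cv2.imread('pics/w4.png'); cv2.imwrite('pics/w4b.png',cv2.resize(a,None,fx=1.56,fy=1.56,interpolation=cv2.INTER_CUBIC))
f=c['frame'].astype(int); P=cloud(c)
m=(P[...,2]>0.07)&(P[...,2]<0.095)&(np.hypot(P[...,0]-.5,P[...,1]+.19)<0.08)&(f[...,0]-f[...,2]>30); m=big(m)
ys,xs=np.nonzero(m); W=np.array([world(c,u,v,0.082)[:2] for u,v in zip(xs,ys)]).astype(np.float32)
r=cv2.minAreaRect(W*1000);print(len(xs),r, cv2.boxPoints(r).round(1).tolist())
R=o['tool_rot']; Q=np.c_[W,np.full(len(W),.082)]-o['ee_pos']; Q=Q@R; print('tool frame x,z rect',np.percentile(Q[:,[0,2]],[.5,50,99.5],axis=0).round(4).tolist())
E
```

```text
5.35 [ 0.501081   -0.19410302  0.04843358] [[0.923, -0.0002, 0.3848], [-0.3848, 0.0001, 0.923], [-0.0003, -1.0, 0.0]] 0.012993357655757404 [-0.4328573  -0.43979693  0.86826164]
7456 ((484.2421875, -187.5657501220703), (16.635751724243164, 88.98428344726562), 69.2502212524414) [[439.70001220703125, -179.60000610351562], [522.9000244140625, -211.10000610351562], [528.7999877929688, -195.60000610351562], [445.6000061035156, -164.0]]
tool frame x,z rect [[-0.0621, -0.0071], [-0.0252, -0.0002], [0.0254, 0.0065]]
```

View pics/w4b.png

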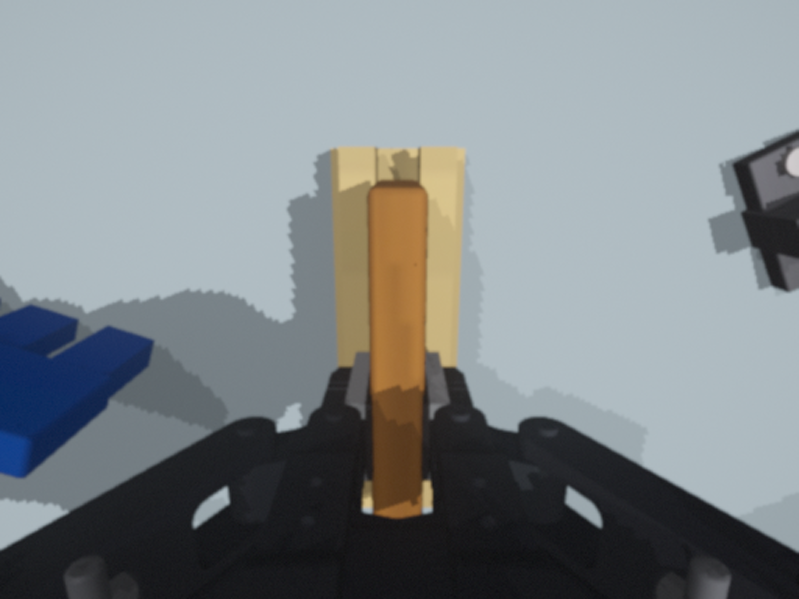

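The gauge is gripped, with the handle at (398,350) centred between the pads. I'll lift straight up slowly out of the holder.

Request:
{"api": "drive_tool", "payload": {"fingers": [0, 0, 0, 0, 0, 0], "linear": [[0, -0.2, 0], [0, -0.25, 0], [0, -0.25, 0], [0, -0.3, 0], [0, -0.4, 0], [0, -0.4, 0]], "turn": [[0, 0, 0], [0, 0, 0], [0, 0, 0], [0, 0, 0], [0, 0, 0], [0, 0, 0]]}}

```text
time_s: 6.1
ee_pos: [0.4999, -0.1937, 0.1244]
tool_rot: [[0.923, -0.003, 0.385], [-0.385, 0.001, 0.923], [-0.003, -1.0, -0.0]]
contact_force: [-0.1, -0.0, -3.5]
width: 0.0126
```

Request:
{"api": "drive_tool", "payload": {"fingers": [0, 0, 0, 0, 0, 0, 0, 0, 0, 0], "linear": [[0.05, 0, 0.96], [0.05, 0, 0.96], [0.05, 0, 0.96], [0.05, 0, 0.96], [0.05, 0, 0.96], [0.05, 0, 0.9], [0, 0, 0], [0, 0, 0], [0, 0, 0], [0, 0, 0]], "turn": [[0, 0, 0], [0, 0, 0], [0, 0, 0], [0, 0, 0], [0, 0, 0], [0, 0, 0], [0, -0.9, 0], [0, -0.9, 0], [0, -0.9, 0], [0, -0.9, 0]]}}

```text
time_s: 7.35
ee_pos: [0.6051, 0.0186, 0.1356]
tool_rot: [[1.0, 0.007, 0.025], [-0.025, -0.001, 1.0], [0.007, -1.0, -0.001]]
contact_force: [-0.1, -0.1, -3.3]
width: 0.0127
```

Request:
{"api": "drive_tool", "payload": {"fingers": [0, 0, 0], "linear": [[0, 0.2, 0], [0, 0.2, 0], [0, 0, 0]], "turn": [[0, -0.9, 0], [0, -0.4, 0], [0, 0, 0]]}}

```text
time_s: 7.72
ee_pos: [0.6054, 0.0183, 0.1212]
tool_rot: [[0.994, 0.008, -0.109], [0.109, -0.001, 0.994], [0.008, -1.0, -0.002]]
contact_force: [0.3, -0.2, -2.4]
width: 0.0128
```

Request:
{"api": "drive_tool", "payload": {"fingers": [0, 0, 0, 0], "linear": [[-0.14, 0.4, -0.1], [0, 0.4, 0], [0, 0.05, 0], [0, 0, 0]], "turn": [[0, 0.2, 0.07], [0, 0, 0], [0, 0, 0], [0, 0, 0]]}}

```text
time_s: 8.22
ee_pos: [0.5997, 0.013, 0.0845]
tool_rot: [[0.996, -0.001, -0.085], [0.085, -0.003, 0.996], [-0.001, -1.0, -0.003]]
contact_force: [0.3, 0.9, -3.6]
width: 0.0127
```

```bash
python3 - <<'E'
from h import *
c=snap('wrist','w5'); o=monitor.get_obs(); print(o['time_s'],o['ee_pos'],o['tool_rot'].round(4).tolist(),o['width'],o['contact_force'])
a=cv2.imread('pics/w5.png'); cv2.imwrite('pics/w5b.png',cv2.resize(a,None,fx=1.56,fy=1.56,interpolation=cv2.INTER_CUBIC))
E
```

```text
8.275 [0.59967026 0.01312285 0.08464084] [[0.9964, -0.0008, -0.0849], [0.0849, -0.0025, 0.9964], [-0.001, -1.0, -0.0025]] 0.012626427113255166 [-0.40201256  1.26426281 -3.30621078]
```

View pics/w5b.png

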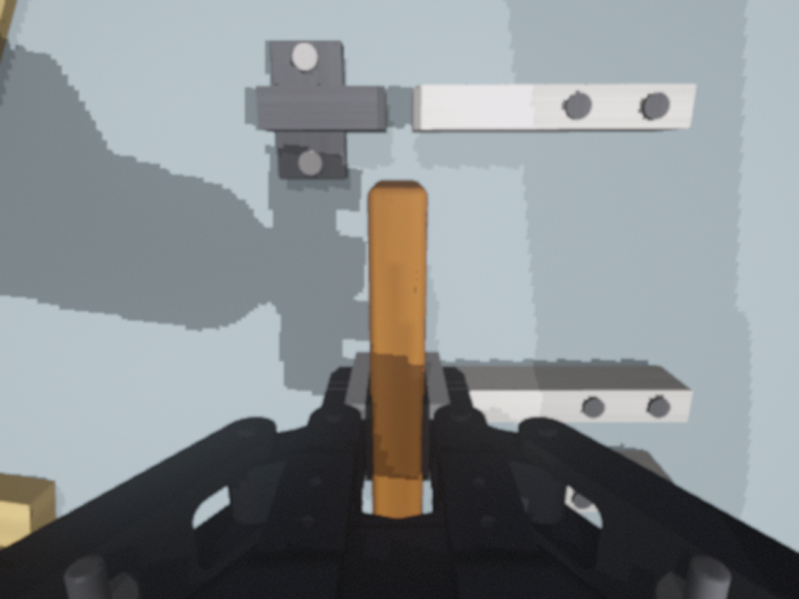

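The gap (columns 385 to 414 at 1.56x, centre about 399, row 108) is nearly in line with the handle (centre about 398), and the fence looks parallel to the image rows. I'll measure this precisely.

```bash
cat > meas.py <<'E'
from h import *
def meas(c,o,gx=None):
    # returns profiles in tool frame
    g=c['frame'].astype(np.float32).mean(2); R=o['tool_rot']; p0=o['ee_pos']
    def samp(P):
        uv=proj(c,P).astype(np.float32); return cv2.remap(g,uv[:,0].reshape(1,-1),uv[:,1].reshape(1,-1),cv2.INTER_LINEAR)[0]
    return samp
E
python3 - <<'E'
from meas import *
c=dict(np.load('pics/w5.npz')); o=monitor.get_obs(); R=o['tool_rot']; p0=o['ee_pos']
xa=R[:,0].copy(); xa[2]=0; xa/=np.linalg.norm(xa); za=np.array([-xa[1],xa[0],0])
s=meas(c,o)
o2=np.array([p0[0],p0[1],0])
def pt(x,y,z): return o2+np.outer(np.atleast_1d(x),xa)+np.outer(np.atleast_1d(y),za)+np.array([0,0,z])
# fence side edges (across x) at z=.028
f=c['frame'].astype(int); g=f.mean(2)
m=(f[...,0]-f[...,2]>-6)&(g>150); m[:50]=0;m[90:]=0;m[:,260:]=m[:,260:]; m[:,:255]=0; m=big(m)
m=cv2.morphologyEx(m.astype(np.uint8),cv2.MORPH_CLOSE,np.ones((9,9)))
ys,xs=np.nonzero(m); W=np.array([world(c,u,v,.028) for u,v in zip(xs,ys)])-o2
q=np.c_[W@xa,W@za].astype(np.float32)*1000; print('fence rect tool mm',cv2.minAreaRect(q))
sl=np.polyfit(q[:,1],q[:,0],1); print('slope deg',np.degrees(np.arctan(sl[0])))
for z in (.028,.025,0):
    ys=np.arange(-.012,.0125,.0005); out=np.mean([s(pt(x,0,z)*0+np.vstack([pt(x,y,z) for y in ys])) for x in np.arange(-.094,-.083,.001)],axis=0)
    print(z,list(zip((ys*1000).round(1).tolist(),out.round().astype(int).tolist())))
# handle edges
zt=p0[2]-.0424+.076
ys=np.arange(-.010,.0101,.0005); rr=c['frame'].astype(np.float32)
m=(f[...,0]-f[...,2]>40); m[:110]=0; m[220:]=0; m[:,220:290]=m[:,220:290]; m[:,:220]=0; m[:,290:]=0; m=big(m)
yy,xx=np.nonzero(m); W=np.array([world(c,u,v,zt) for u,v in zip(xx,yy)])-o2; q=np.c_[W@xa,W@za]*1000
for r in range(130,220,20): 
    k=yy==r; print('handle row',r,q[k].min(0).round(1),q[k].max(0).round(1))
k=(xx>=250)&(xx<=258); print('handle end x',q[k,0].min(), 'rows', yy[k].min())
E
```

```text
fence rect tool mm ((-87.66857147216797, 60.00148391723633), (108.90502166748047, 15.950746536254883), 89.92782592773438)
slope deg -0.023859281817139987
0.028 [(-12.0, 124), (-11.5, 124), (-11.0, 124), (-10.5, 124), (-10.0, 124), (-9.5, 123), (-9.0, 120), (-8.5, 114), (-8.0, 111), (-7.5, 110), (-7.0, 110), (-6.5, 108), (-6.0, 106), (-5.5, 107), (-5.0, 116), (-4.5, 125), (-4.0, 132), (-3.5, 135), (-3.0, 137), (-2.5, 138), (-2.0, 138), (-1.5, 138), (-1.0, 137), (-0.5, 138), (0.0, 138), (0.5, 138), (1.0, 138), (1.5, 138), (2.0, 138), (2.5, 138), (3.0, 138), (3.5, 137), (4.0, 135), (4.5, 133), (5.0, 134), (5.5, 149), (6.0, 160), (6.5, 166), (7.0, 168), (7.5, 173), (8.0, 186), (8.5, 205), (9.0, 219), (9.5, 226), (10.0, 228), (10.5, 228), (11.0, 228), (11.5, 228), (12.0, 228)]
0.025 [(-12.0, 124), (-11.5, 124), (-11.0, 124), (-10.5, 124), (-10.0, 124), (-9.5, 122), (-9.0, 118), (-8.5, 113), (-8.0, 111), (-7.5, 110), (-7.0, 109), (-6.5, 107), (-6.0, 105), (-5.5, 106), (-5.0, 116), (-4.5, 125), (-4.0, 132), (-3.5, 135), (-3.0, 137), (-2.5, 137), (-2.0, 138), (-1.5, 138), (-1.0, 138), (-0.5,
[... 492 characters left out ...]
.5, 111), (-5.0, 120), (-4.5, 127), (-4.0, 132), (-3.5, 134), (-3.0, 136), (-2.5, 136), (-2.0, 137), (-1.5, 137), (-1.0, 138), (-0.5, 138), (0.0, 138), (0.5, 138), (1.0, 138), (1.5, 138), (2.0, 138), (2.5, 138), (3.0, 139), (3.5, 139), (4.0, 138), (4.5, 136), (5.0, 133), (5.5, 132), (6.0, 138), (6.5, 152), (7.0, 161), (7.5, 166), (8.0, 168), (8.5, 171), (9.0, 182), (9.5, 196), (10.0, 213), (10.5, 222), (11.0, 226), (11.5, 228), (12.0, 228)]
handle row 130 [-58.6  -7.2] [-58.6   5.8]
handle row 150 [-51.5  -6.9] [-51.5   5.6]
handle row 170 [-44.2  -7.1] [-44.2   5.7]
handle row 190 [-36.6  -7.2] [-36.6   5.8]
handle row 210 [-28.7  -7.3] [-28.7   5.5]
handle end x -63.01371699772129 rows 117
```

The wrist view gives the gap's chamfer tops at −8.8 and +8.5 mm, so the gap is about 11.2 mm. That points to leaf 3 fitting and leaf 4 binding. The gap centre is in line with the jaws, and leaf 1 needs a −38 mm shift in tool x.

Request:
{"api": "drive_tool", "payload": {"fingers": [0, 0, 0, 0], "linear": [[-0.5, 0, 0.01], [-0.45, 0, 0], [0, 0, 0], [0, 0, 0]], "turn": [[0.02, 0, 0], [0, 0, 0], [0, 0, 0], [0, 0, 0]]}}

```text
time_s: 8.78
ee_pos: [0.5638, 0.0108, 0.0864]
tool_rot: [[0.996, 0.004, -0.085], [0.085, 0.0, 0.996], [0.004, -1.0, -0.0]]
contact_force: [0.4, 0.5, -3.7]
width: 0.0124
```

Request:
{"api": "drive_tool", "payload": {"fingers": [0, 0, 0, 0, 0], "linear": [[-0.04, 0.15, 0], [0, 0.15, 0], [0, 0.12, 0], [0, 0.1, 0], [0, 0.1, 0]], "turn": [[0, 0, 0.03], [0, 0, 0], [0, 0, 0], [0, 0, 0], [0, 0, 0]]}}

```text
time_s: 9.4
ee_pos: [0.564, 0.0109, 0.0599]
tool_rot: [[0.996, 0.003, -0.085], [0.085, -0.0, 0.996], [0.003, -1.0, -0.0]]
contact_force: [0.2, 0.4, -2.6]
width: 0.0127
```

Request:
{"api": "drive_tool", "payload": {"fingers": [0, 0, 0, 0], "linear": [[-0.04, 0.12, 0], [0, 0.12, 0], [0, 0.1, 0], [0, 0.03, 0]], "turn": [[0, 0, 0.03], [0, 0, 0], [0, 0, 0], [0, 0, 0]]}}

```text
time_s: 9.9
ee_pos: [0.5621, 0.0108, 0.0438]
tool_rot: [[0.996, -0.001, -0.085], [0.085, -0.0, 0.996], [-0.001, -1.0, -0.0]]
contact_force: [-0.6, -0.7, -3.5]
width: 0.0127
```

Request:
{"api": "drive_tool", "payload": {"fingers": [0, 0, 0], "linear": [[0, 0.025, 0], [0, 0.02, 0], [0, 0, 0]], "turn": [[0, 0, 0], [0, 0, 0], [0, 0, 0]]}}

```text
time_s: 10.28
ee_pos: [0.5624, 0.0107, 0.0426]
tool_rot: [[0.996, -0.001, -0.085], [0.085, -0.0, 0.996], [-0.001, -1.0, -0.0]]
contact_force: [-0.3, 0.7, -3.3]
width: 0.0126
```

```bash
python3 - <<'E'
from h import *
o=monitor.get_obs(); print(o['time_s'],o['ee_pos'],o['contact_force'])
a=snap('scene','s1')['frame'][:,:,::-1]; b=snap('wrist','w6')['frame'][:,:,::-1]
A=cv2.resize(a[140:230,210:345],(600,400),interpolation=cv2.INTER_CUBIC); cv2.imwrite('pics/s1c.png',A)
E
```

```text
10.275 [0.5623623  0.01073349 0.04262024] [-0.3186688   0.66285846 -3.25760255]
```

View pics/s1c.png

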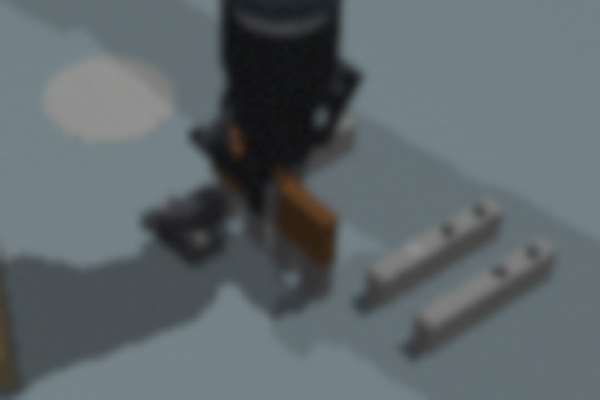

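View pics/w6.png

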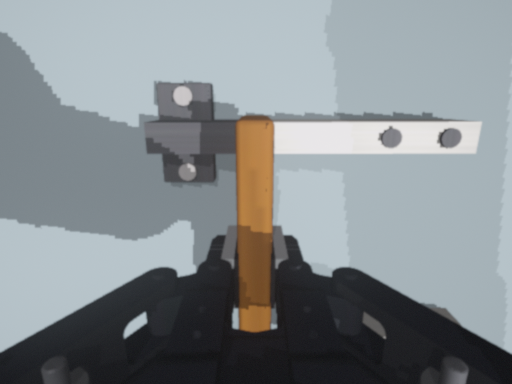

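The wrist view shows the handle end at (255,125), directly over the gap between the stop (200,137) and the fence (275,137). Leaf 1 is down. A small touch on the table will confirm the height.

Request:
{"api": "drive_tool", "payload": {"fingers": [0, 0, 0], "linear": [[0, 0.025, 0], [0, 0.015, 0], [0, 0, 0]], "turn": [[0, 0, 0], [0, 0, 0], [0, 0, 0]]}}

```text
time_s: 10.75
ee_pos: [0.5624, 0.0107, 0.0425]
tool_rot: [[0.996, -0.001, -0.085], [0.085, 0.0, 0.996], [-0.001, -1.0, 0.0]]
contact_force: [-0.9, 0.6, -2.8]
width: 0.0125
```

Request:
{"api": "drive_tool", "payload": {"fingers": [0, 0], "linear": [[0, 0.04, 0], [0, 0.04, 0]], "turn": [[0, 0, 0], [0, 0, 0]]}}

```text
time_s: 11.0
ee_pos: [0.5625, 0.0107, 0.0424]
tool_rot: [[0.996, -0.002, -0.085], [0.085, 0.001, 0.996], [-0.002, -1.0, 0.001]]
contact_force: [-8.7, -0.2, 21.9]
width: 0.0126
```

Table contact is confirmed at TCP z = 0.0425, with leaf 1 fully down. Now I'll lift and step to leaf 2.

Request:
{"api": "drive_tool", "payload": {"fingers": [0, 0, 0, 0, 0, 0, 0, 0, 0], "linear": [[0, -0.1, 0], [0, -0.2, 0], [0, -0.25, 0], [0, -0.25, 0], [0, -0.2, 0], [0, 0, 0], [-0.4, 0, 0], [-0.4, 0, 0], [0, 0, 0]], "turn": [[0, 0, 0], [0, 0, 0], [0, 0, 0], [0, 0, 0], [0, 0, 0], [0, 0, 0], [0, 0, 0], [0, 0, 0], [0, 0, 0]]}}

```text
time_s: 12.12
ee_pos: [0.5303, 0.0079, 0.0846]
tool_rot: [[0.996, -0.001, -0.085], [0.085, 0.001, 0.996], [-0.001, -1.0, 0.001]]
contact_force: [0.4, 0.7, -3.6]
width: 0.0127
```

```bash
cat > st.py <<'E'
from h import *
import sys
o=monitor.get_obs(); R=o['tool_rot'];p=o['ee_pos']
xa=np.array([np.cos(np.radians(4.9)),np.sin(np.radians(4.9))]); za=np.array([-xa[1],xa[0]])
gap=np.array([.5124,.0062])
d=p[:2]-gap; off=[-49.6,-17.6,14.4,46.4]
print('t',o['time_s'],'yaw',np.degrees(np.arctan2(R[1,0],R[0,0])).round(2),'leaf x',[round(d@xa*1000+k,1) for k in off],'lat',round(d@za*1000,2),'foot',round(p[2]*1000-42.5,1),'tilt turn x,z',((-R[:,1]@[*za,0])).round(4),((R[:,1]@[*xa,0])).round(4),'F',o['contact_force'].round(1))
E
python3 st.py
```

```text
t 12.125 yaw 4.88 leaf x [np.float64(-31.6), np.float64(0.4), np.float64(32.4), np.float64(64.4)] lat 0.21 foot 42.1 tilt turn x,z -0.0007 -0.0005 F [ 0.4  0.7 -3.6]
```

Request:
{"api": "drive_tool", "payload": {"fingers": [0, 0, 0, 0, 0], "linear": [[0, 0.12, 0], [0, 0.12, 0], [0, 0.1, 0], [0, 0.08, 0], [0, 0.08, 0]], "turn": [[0, 0, 0], [0, 0, 0], [0, 0, 0], [0, 0, 0], [0, 0, 0]]}}

```text
time_s: 12.75
ee_pos: [0.5325, 0.0083, 0.063]
tool_rot: [[0.996, 0.001, -0.085], [0.085, 0.001, 0.996], [0.001, -1.0, 0.001]]
contact_force: [-0.4, 0.6, -2.4]
width: 0.013
```

```bash
python3 st.py
```

```text
t 12.75 yaw 4.9 leaf x [np.float64(-29.4), np.float64(2.6), np.float64(34.6), np.float64(66.6)] lat 0.36 foot 20.5 tilt turn x,z -0.0006 0.0013 F [-0.4  0.6 -2.4]
```

Request:
{"api": "drive_tool", "payload": {"fingers": [0, 0, 0, 0, 0, 0], "linear": [[-0.03, 0.12, 0], [0, 0.12, 0], [0, 0.1, 0], [0, 0.08, 0], [0, 0.03, 0], [0, 0, 0]], "turn": [[0, 0, 0.01], [0, 0, 0], [0, 0, 0], [0, 0, 0], [0, 0, 0], [0, 0, 0]]}}

```text
time_s: 13.5
ee_pos: [0.5312, 0.0082, 0.0435]
tool_rot: [[0.996, -0.0, -0.085], [0.085, 0.001, 0.996], [-0.0, -1.0, 0.001]]
contact_force: [0.6, -0.7, -2.7]
width: 0.0126
```

```bash
python3 st.py
```

```text
t 13.5 yaw 4.9 leaf x [np.float64(-30.7), np.float64(1.3), np.float64(33.3), np.float64(65.3)] lat 0.35 foot 1.0 tilt turn x,z -0.0006 -0.0 F [ 0.6 -0.7 -2.7]
```

Request:
{"api": "drive_tool", "payload": {"fingers": [0, 0, 0], "linear": [[0, 0.02, 0], [0, 0.01, 0], [0, 0, 0]], "turn": [[0, 0, 0], [0, 0, 0], [0, 0, 0]]}}

```text
time_s: 13.88
ee_pos: [0.5314, 0.0082, 0.0425]
tool_rot: [[0.996, 0.001, -0.085], [0.085, 0.001, 0.996], [0.001, -1.0, 0.001]]
contact_force: [0.8, 0.0, -2.0]
width: 0.013
```

```bash
python3 st.py
```

```text
t 13.875 yaw 4.9 leaf x [np.float64(-30.5), np.float64(1.5), np.float64(33.5), np.float64(65.5)] lat 0.35 foot 0.0 tilt turn x,z -0.0006 0.0006 F [ 0.8  0.  -2. ]
```

Leaf 2 is fully down with the foot at 0. I'll lift and step to leaf 3.

Request:
{"api": "drive_tool", "payload": {"fingers": [0, 0, 0, 0, 0, 0, 0, 0, 0], "linear": [[0, -0.1, 0], [0, -0.2, 0], [0, -0.25, 0], [0, -0.25, 0], [0, -0.2, 0], [0, 0, 0], [-0.42, 0, 0], [-0.42, 0, 0], [0, 0, -0.005]], "turn": [[0, 0, 0], [0, 0, 0], [0, 0, 0], [0, 0, 0], [0, 0, 0], [0, 0, 0], [0, 0, 0], [0, 0, 0], [0, 0, 0]]}}

```text
time_s: 15.0
ee_pos: [0.4978, 0.0051, 0.0861]
tool_rot: [[0.996, 0.002, -0.086], [0.086, 0.001, 0.996], [0.002, -1.0, 0.001]]
contact_force: [0.0, -0.2, -2.7]
width: 0.0127
```

```bash
python3 st.py
```

```text
t 15.0 yaw 4.91 leaf x [np.float64(-64.2), np.float64(-32.2), np.float64(-0.2), np.float64(31.8)] lat 0.17 foot 43.6 tilt turn x,z -0.0007 0.0024 F [ 0.  -0.2 -2.7]
```

Request:
{"api": "drive_tool", "payload": {"fingers": [0, 0, 0, 0, 0], "linear": [[0, 0.12, 0], [0, 0.12, 0], [0, 0.06, 0], [0, 0.04, 0], [0, 0, 0]], "turn": [[0, 0, 0.02], [0, 0, 0], [0, 0, 0], [0, 0, 0], [0, 0, 0]]}}

```text
time_s: 15.62
ee_pos: [0.5001, 0.0054, 0.0712]
tool_rot: [[0.996, 0.002, -0.086], [0.086, 0.001, 0.996], [0.002, -1.0, 0.001]]
contact_force: [-0.4, -0.4, -3.4]
width: 0.0125
```

```bash
python3 st.py
```

```text
t 15.625 yaw 4.92 leaf x [np.float64(-61.9), np.float64(-29.9), np.float64(2.1), np.float64(34.1)] lat 0.28 foot 28.7 tilt turn x,z -0.0006 0.0018 F [-0.4 -0.4 -3.4]
```

Request:
{"api": "drive_tool", "payload": {"fingers": [0, 0, 0, 0, 0, 0, 0, 0], "linear": [[-0.03, 0.025, 0], [0, 0.025, 0], [0, 0.025, 0], [0, 0.025, 0], [0, 0.025, 0], [0, 0.025, 0], [0, 0.025, 0], [0, 0.025, 0]], "turn": [[0, 0, 0.02], [0, 0, 0], [0, 0, 0], [0, 0, 0], [0, 0, 0], [0, 0, 0], [0, 0, 0], [0, 0, 0]]}}

```text
time_s: 16.62
ee_pos: [0.4992, 0.0054, 0.063]
tool_rot: [[0.996, 0.0, -0.086], [0.086, 0.001, 0.996], [0.0, -1.0, 0.001]]
contact_force: [0.5, 0.5, -2.7]
width: 0.0124
```

```bash
python3 st.py
```

```text
t 16.625 yaw 4.92 leaf x [np.float64(-62.9), np.float64(-30.9), np.float64(1.1), np.float64(33.1)] lat 0.3 foot 20.5 tilt turn x,z -0.0006 0.0005 F [ 0.5  0.5 -2.7]
```

Leaf 3 has passed the chamfers (foot at 20.5 mm) with no contact force. Continuing slowly.

Request:
{"api": "drive_tool", "payload": {"fingers": [0, 0, 0, 0, 0, 0, 0, 0], "linear": [[0, 0.05, 0], [0, 0.06, 0], [0, 0.06, 0], [0, 0.06, 0], [0, 0.06, 0], [0, 0.06, 0], [0, 0.05, 0], [0, 0.04, 0]], "turn": [[0, 0, 0], [0, 0, 0], [0, 0, 0], [0, 0, 0], [0, 0, 0], [0, 0, 0], [0, 0, 0], [0, 0, 0]]}}

```text
time_s: 17.62
ee_pos: [0.4992, 0.0054, 0.0441]
tool_rot: [[0.996, 0.0, -0.086], [0.086, 0.001, 0.996], [0.0, -1.0, 0.001]]
contact_force: [0.2, 0.3, -2.6]
width: 0.0128
```

```bash
python3 st.py
```

```text
t 17.625 yaw 4.92 leaf x [np.float64(-62.8), np.float64(-30.8), np.float64(1.2), np.float64(33.2)] lat 0.31 foot 1.6 tilt turn x,z -0.0006 0.0004 F [ 0.2  0.3 -2.6]
```

Request:
{"api": "drive_tool", "payload": {"fingers": [0, 0, 0], "linear": [[0, 0.025, 0], [0, 0.015, 0], [0, 0, 0]], "turn": [[0, 0, 0], [0, 0, 0], [0, 0, 0]]}}

```text
time_s: 18.0
ee_pos: [0.4992, 0.0054, 0.0424]
tool_rot: [[0.996, 0.0, -0.086], [0.086, 0.001, 0.996], [0.0, -1.0, 0.001]]
contact_force: [-0.2, 0.2, -2.3]
width: 0.0129
```

Request:
{"api": "drive_tool", "payload": {"fingers": [0, 0, 0, 0, 0, 0, 0, 0, 0], "linear": [[0, -0.08, 0], [0, -0.15, 0], [0, -0.2, 0], [0, -0.25, 0], [0, -0.25, 0], [0, -0.1, 0], [-0.42, 0, 0], [-0.42, 0, 0], [0, 0, -0.005]], "turn": [[0, 0, 0], [0, 0, 0], [0, 0, 0], [0, 0, 0], [0, 0, 0], [0, 0, 0], [0, 0, 0], [0, 0, 0], [0, 0, 0]]}}

```text
time_s: 19.12
ee_pos: [0.466, 0.0023, 0.088]
tool_rot: [[0.996, 0.003, -0.086], [0.086, 0.001, 0.996], [0.003, -1.0, 0.001]]
contact_force: [0.3, -0.6, -2.6]
width: 0.0127
```

```bash
python3 st.py
```

```text
t 19.125 yaw 4.93 leaf x [np.float64(-96.2), np.float64(-64.2), np.float64(-32.2), np.float64(-0.2)] lat 0.08 foot 45.5 tilt turn x,z -0.0007 0.0033 F [ 0.3 -0.6 -2.6]
```

Leaf 3 was fully down too. Now leaf 4: go down to just above the mouth.

Request:
{"api": "drive_tool", "payload": {"fingers": [0, 0, 0, 0, 0], "linear": [[0, 0.12, 0], [0, 0.12, 0], [0, 0.06, 0], [0, 0.03, 0], [0, 0, 0]], "turn": [[0, 0, 0.03], [0, 0, 0], [0, 0, 0], [0, 0, 0], [0, 0, 0]]}}

```text
time_s: 19.75
ee_pos: [0.4685, 0.0026, 0.0738]
tool_rot: [[0.996, 0.002, -0.086], [0.086, 0.001, 0.996], [0.002, -1.0, 0.001]]
contact_force: [0.0, -0.6, -3.3]
width: 0.0129
```

```bash
python3 st.py
```

```text
t 19.75 yaw 4.94 leaf x [np.float64(-93.7), np.float64(-61.7), np.float64(-29.7), np.float64(2.3)] lat 0.16 foot 31.3 tilt turn x,z -0.0005 0.002 F [ 0.  -0.6 -3.3]
```

Request:
{"api": "drive_tool", "payload": {"fingers": [0, 0, 0, 0, 0], "linear": [[-0.03, 0.025, 0], [0, 0.025, 0], [0, 0.02, 0], [0, 0.015, 0], [0, 0.015, 0]], "turn": [[0, 0, 0.02], [0, 0, 0], [0, 0, 0], [0, 0, 0], [0, 0, 0]]}}

```text
time_s: 20.38
ee_pos: [0.4674, 0.0025, 0.0698]
tool_rot: [[0.996, 0.0, -0.086], [0.086, 0.001, 0.996], [0.0, -1.0, 0.001]]
contact_force: [-0.3, 0.1, -2.8]
width: 0.0129
```

```bash
python3 st.py
```

```text
t 20.375 yaw 4.94 leaf x [np.float64(-94.7), np.float64(-62.7), np.float64(-30.7), np.float64(1.3)] lat 0.17 foot 27.3 tilt turn x,z -0.0006 0.0005 F [-0.3  0.1 -2.8]
```

Request:
{"api": "drive_tool", "payload": {"fingers": [0, 0, 0], "linear": [[0, 0.015, 0], [0, 0.015, 0], [0, 0.015, 0]], "turn": [[0, 0, 0], [0, 0, 0], [0, 0, 0]]}}

```text
time_s: 20.75
ee_pos: [0.4675, 0.0025, 0.068]
tool_rot: [[0.996, 0.001, -0.086], [0.086, 0.001, 0.996], [0.001, -1.0, 0.001]]
contact_force: [-0.2, -0.2, -0.8]
width: 0.0125
```

```bash
python3 st.py
```

```text
t 20.75 yaw 4.94 leaf x [np.float64(-94.6), np.float64(-62.6), np.float64(-30.6), np.float64(1.4)] lat 0.11 foot 25.5 tilt turn x,z -0.0005 0.0006 F [-0.2 -0.2 -0.8]
```

Request:
{"api": "drive_tool", "payload": {"fingers": [0, 0], "linear": [[0, 0.015, 0], [0, 0.015, 0]], "turn": [[0, 0, 0], [0, 0, 0]]}}

```text
time_s: 21.0
ee_pos: [0.4676, 0.0023, 0.0674]
tool_rot: [[0.996, 0.001, -0.086], [0.086, 0.001, 0.996], [0.001, -1.0, 0.001]]
contact_force: [-4.4, -0.3, 9.1]
width: 0.0127
```

```bash
python3 st.py
```

```text
t 21.0 yaw 4.92 leaf x [np.float64(-94.6), np.float64(-62.6), np.float64(-30.6), np.float64(1.4)] lat -0.01 foot 24.9 tilt turn x,z -0.0007 0.0007 F [-4.4 -0.3  9.1]
```

Request:
{"api": "drive_tool", "payload": {"fingers": [0, 0], "linear": [[0, 0.01, 0], [0, 0.01, 0]], "turn": [[0, 0, 0], [0, 0, 0]]}}

```text
time_s: 21.25
ee_pos: [0.4676, 0.0024, 0.0675]
tool_rot: [[0.996, 0.001, -0.086], [0.086, 0.001, 0.996], [0.001, -1.0, 0.001]]
contact_force: [-2.5, -0.5, 6.1]
width: 0.0127
```

```bash
python3 st.py
```

```text
t 21.25 yaw 4.91 leaf x [np.float64(-94.6), np.float64(-62.6), np.float64(-30.6), np.float64(1.4)] lat -0.01 foot 25.0 tilt turn x,z -0.001 0.0009 F [-2.5 -0.5  6.1]
```

Leaf 4 binds: foot at about 25 mm, held at 9 to 12 N, and it does not enter. I'll lift and return to leaf 3.

Request:
{"api": "drive_tool", "payload": {"fingers": [0, 0, 0, 0, 0, 0, 0, 0], "linear": [[0, -0.08, 0], [0, -0.15, 0], [0, -0.2, 0], [0, 0, 0], [0.4, 0, 0], [0.35, 0, 0], [0, 0, 0], [0, 0, 0]], "turn": [[0, 0, 0], [0, 0, 0], [0, 0, 0], [0, 0, 0], [0, 0, 0], [0, 0, 0], [0, 0, 0], [0, 0, 0]]}}

```text
time_s: 22.25
ee_pos: [0.4976, 0.005, 0.0856]
tool_rot: [[0.996, -0.0, -0.086], [0.086, 0.001, 0.996], [-0.0, -1.0, 0.001]]
contact_force: [0.2, -0.5, -2.8]
width: 0.0126
```

```bash
python3 st.py; python3 - <<'E'
from h import *
c=snap('wrist','w7'); cv2.imwrite('pics/w7b.png',cv2.resize(c['frame'][:,:,::-1],None,fx=1.56,fy=1.56,interpolation=cv2.INTER_CUBIC))
E
```

```text
t 22.25 yaw 4.92 leaf x [np.float64(-64.5), np.float64(-32.5), np.float64(-0.5), np.float64(31.5)] lat 0.11 foot 43.1 tilt turn x,z -0.0011 -0.0002 F [ 0.2 -0.5 -2.8]
```

View pics/w7b.png

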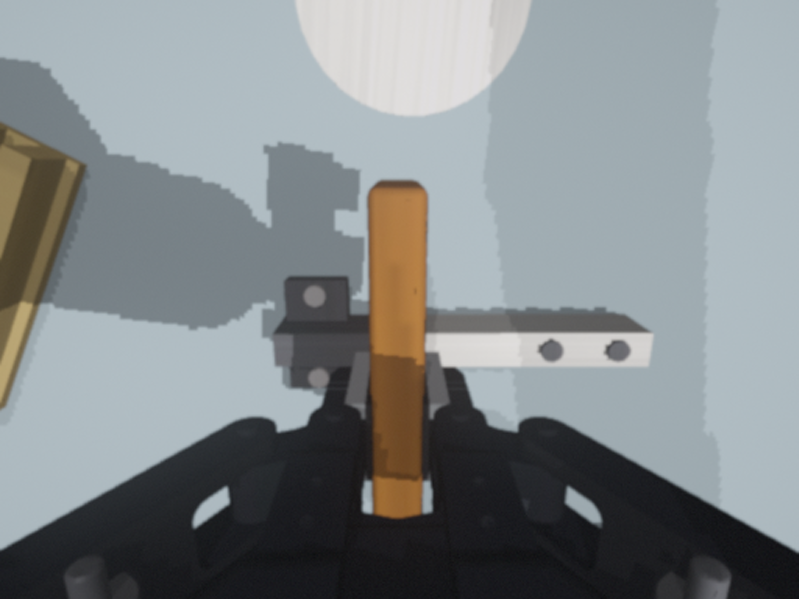

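The handle end is at (398,182), the same spot as in the earlier view, so there was no slip. It sits centred over the gap. I'll lower leaf 3 again.

Request:
{"api": "drive_tool", "payload": {"fingers": [0, 0, 0, 0, 0, 0, 0, 0, 0, 0], "linear": [[-0.01, 0.12, 0], [0, 0.12, 0], [0, 0.06, 0], [-0.02, 0.03, 0], [0, 0.025, 0], [0, 0.025, 0], [0, 0.025, 0], [0, 0.025, 0], [0, 0.025, 0], [0, 0.025, 0]], "turn": [[0, 0, 0], [0, 0, 0], [0, 0, 0], [0, 0, 0], [0, 0, 0], [0, 0, 0], [0, 0, 0], [0, 0, 0], [0, 0, 0], [0, 0, 0]]}}

```text
time_s: 23.55
ee_pos: [0.4953, 0.0049, 0.065]
tool_rot: [[0.996, -0.001, -0.086], [0.086, 0.001, 0.996], [-0.001, -1.0, 0.001]]
contact_force: [-0.4, -0.7, -3.2]
width: 0.0127
```

```bash
python3 st.py
```

```text
t 23.55 yaw 4.92 leaf x [np.float64(-66.7), np.float64(-34.7), np.float64(-2.7), np.float64(29.3)] lat 0.14 foot 22.5 tilt turn x,z -0.0012 -0.001 F [-0.4 -0.7 -3.2]
```

Request:
{"api": "drive_tool", "payload": {"fingers": [0, 0, 0, 0, 0, 0, 0, 0, 0, 0], "linear": [[0.05, 0.05, 0], [0, 0.06, 0], [0, 0.06, 0], [0, 0.06, 0], [0, 0.06, 0], [0, 0.06, 0], [0, 0.06, 0], [0, 0.05, 0], [0, 0.03, 0], [0, 0, 0]], "turn": [[0, 0, 0], [0, 0, 0], [0, 0, 0], [0, 0, 0], [0, 0, 0], [0, 0, 0], [0, 0, 0], [0, 0, 0], [0, 0, 0], [0, 0, 0]]}}

```text
time_s: 24.8
ee_pos: [0.4974, 0.0051, 0.0438]
tool_rot: [[0.996, -0.001, -0.086], [0.086, 0.001, 0.996], [-0.001, -1.0, 0.001]]
contact_force: [0.0, -1.1, -2.8]
width: 0.0124
```

```bash
python3 st.py
```

```text
t 24.8 yaw 4.91 leaf x [np.float64(-64.7), np.float64(-32.7), np.float64(-0.7), np.float64(31.3)] lat 0.15 foot 1.3 tilt turn x,z -0.0011 -0.0013 F [ 0.  -1.1 -2.8]
```

Request:
{"api": "drive_tool", "payload": {"fingers": [0, 0, 0, 0], "linear": [[0, 0.025, 0], [0, 0.015, 0], [0, 0.01, 0], [0, 0, 0]], "turn": [[0, 0, 0], [0, 0, 0], [0, 0, 0], [0, 0, 0]]}}

```text
time_s: 25.3
ee_pos: [0.4975, 0.0051, 0.0425]
tool_rot: [[0.996, -0.001, -0.086], [0.086, 0.001, 0.996], [-0.001, -1.0, 0.001]]
contact_force: [-0.5, 0.3, -2.6]
width: 0.0128
```

Request:
{"api": "drive_tool", "payload": {"fingers": [0.2, 0.3, 0.5, 0.6, 0.6], "linear": [[0, 0, 0], [0, 0, 0], [0, 0, 0], [0, 0, 0], [0, 0, 0]], "turn": [[0, 0, 0], [0, 0, 0], [0, 0, 0], [0, 0, 0], [0, 0, 0]], "grip_force": 20}}

```text
time_s: 25.92
ee_pos: [0.4987, 0.0051, 0.0428]
tool_rot: [[0.996, 0.001, -0.086], [0.086, 0.001, 0.996], [0.001, -1.0, 0.001]]
contact_force: [-0.2, -0.5, -0.5]
width: 0.0512
```

```bash
python3 st.py; python3 - <<'E'
from h import *
c=snap('wrist','w8'); cv2.imwrite('pics/w8b.png',cv2.resize(c['frame'][:,:,::-1],None,fx=1.56,fy=1.56,interpolation=cv2.INTER_CUBIC))
E
```

```text
t 25.925 yaw 4.91 leaf x [np.float64(-63.4), np.float64(-31.4), np.float64(0.6), np.float64(32.6)] lat 0.13 foot 0.3 tilt turn x,z -0.0012 0.0011 F [-0.2 -0.5 -0.5]
```

View pics/w8b.png

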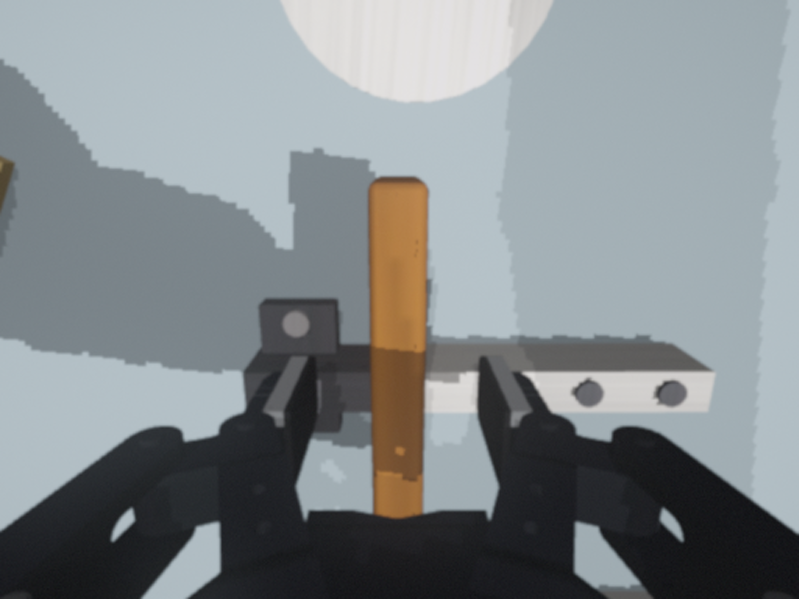

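The gauge stands free at (398,345), with the open fingers clear of it on both sides (300 and 495). I'll retreat straight up.

Request:
{"api": "drive_tool", "payload": {"fingers": [0.6, 0.6, 0.6, 0.6, 0.6, 0.6, 0.6, 0.6], "linear": [[0, -0.3, 0], [0, -0.4, 0], [0, -0.5, 0], [0, -0.6, 0], [0, -0.6, 0], [0, -0.6, 0], [0, -0.4, 0], [0, 0, 0]], "turn": [[0, 0, 0], [0, 0, 0], [0, 0, 0], [0, 0, 0], [0, 0, 0], [0, 0, 0], [0, 0, 0], [0, 0, 0]]}}

```text
time_s: 26.98
ee_pos: [0.4995, 0.0047, 0.1912]
tool_rot: [[0.996, 0.008, -0.085], [0.085, 0.003, 0.996], [0.008, -1.0, 0.002]]
contact_force: [-0.6, -0.5, -0.7]
width: 0.0512
```

```bash
python3 - <<'E'
from h import *
c=snap('wrist','w9'); cv2.imwrite('pics/w9b.png',cv2.resize(c['frame'][:,:,::-1],None,fx=1.56,fy=1.56,interpolation=cv2.INTER_CUBIC))
o=monitor.get_obs(); P=cloud(c); f=c['frame'].astype(int)
m=(f[...,0]-f[...,2]>40)&(P[...,2]>.06)&(np.hypot(P[...,0]-.5,P[...,1])<.08); m=big(m); print('top z',np.median(P[m][:,2]))
ys,xs=np.nonzero(m); W=np.array([world(c,u,v,.076)[:2] for u,v in zip(xs,ys)])
r=cv2.minAreaRect((W*1000).astype(np.float32)); print(r)
xa=np.array([np.cos(np.radians(4.9)),np.sin(np.radians(4.9))]); d=np.array(r[0])/1000-[.5124,.0062]; print('gauge centre rel gap x',d@xa,'lat',d@[-xa[1],xa[0]],'leaf3 x',d@xa+.016)
s=snap('scene','s2')['frame'][:,:,::-1]; cv2.imwrite('pics/s2c.png',cv2.resize(s[130:240,200:350],None,fx=4.5,fy=4.5,interpolation=cv2.INTER_CUBIC)); print(o['time_s'],o['ee_pos'],o['contact_force'])
E
```

```text
top z 0.0762843656247118
((496.0794677734375, 4.013580322265625), (120.37662506103516, 13.136296272277832), 5.215012550354004)
gauge centre rel gap x -0.0164476427568267 lat -0.000784379314652665 leaf3 x -0.0004476427568267001
27.025 [0.49908625 0.00470716 0.19042828] [ 0.58140917  0.38413836 -0.24908129]
```

View pics/w9b.png

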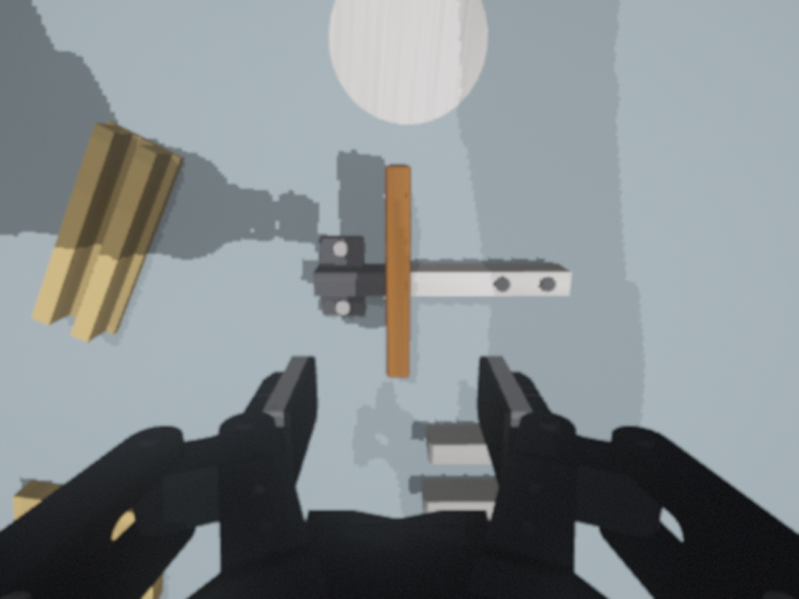

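View pics/s2c.png

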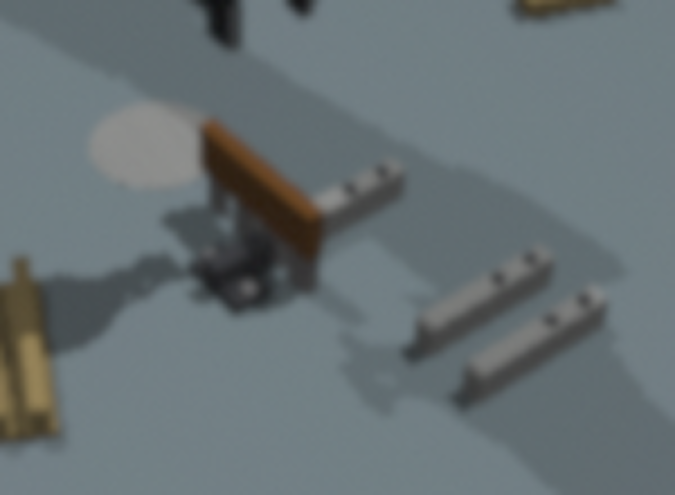

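The wrist view shows the gauge at (398,270), standing upright across the gap. Its top is at 76 mm, so the feet are on the table, and leaf 3 is within 0.5 mm of the centre line in x. The scene view shows leaf 3 down in the gap and the gripper clear. Handing in.

```bash
python3 -c "
from station import ctrl
print(ctrl.close_job())"
```

```text
the job is handed in; nothing more can be done
None
```

The gap is about 11.2 mm wide: the 10 mm leaf (leaf 3) enters fully and the 13 mm leaf (leaf 4) binds, so the fitted fence is fence_c. The gauge is standing upright and let go, with leaf 3 down in the gap. The job was handed in at about 27 s, and no verdict was reported.

- **Leaves tried:** I tried leaves 1, 2, 3 and 4 in order. The first three went down to the table without binding. Leaf 4 stuck with its foot at about 25 mm and was pressed with about 9 to 12 N.
- **Highest force:** While confirming that leaf 1 had reached the table, I pressed down on the table with about 25 N. Some of that may have gone into the stop or fence, because the sensor cannot tell them apart.
- **Last checks:** The handle top measured 76.3 mm, so the feet are on the table. Leaf 3 is within 0.5 mm of the fence's centre line. Nothing was touching the gripper, and it never went near the bystanders.
- **Disagreements:**
  - The final wrist view put the gauge 0.8 mm to the stop side of the estimated gap centre. That is within the camera's known offset, and a leaf standing on the table has only 0.6 mm of play.
  - Leaf 4's foot stopped about 1 mm lower than the chamfers would predict.

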